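Refit the balconies of a house model and set its sun lamp

TASK

Take the old solid-walled balcony off the house model's pins and stand it upright in the cardboard tray. Then hang every railed balcony standing on the table upright on the facade by its two holes, one on each pair of brass pins, pushed fully home so that its back is flush with the wall. Also turn the sun lamp's dial until its white pointer line is at the white raised mark; knock over neither the glue bottle nor the model tree.

Things in the scene. Friction and masses are not known exactly. Their poses are not given: they have to be found in the camera images.
- balcony_a: Railed timber balcony, about 110 g; may be absent. Back plate 8 mm thick, 80 wide; two through holes 12 wide, 14 high, 25 mm either side of the origin (midway between them, mid-thickness). x: out of the plate's back (deck on -x side), y along plate, z up. Deck underside 48 mm below the origin: it stands on it. Screen to grip across its 8 mm: 44 wide, 12 to 62 mm above the origin.
- balcony_b: As balcony_a. The deck reaches 54 mm forward (-x) of the origin, 80 mm wide; the railing round it ends 12 mm below the origin. May be absent.
- balcony_c: As balcony_a, the same size and shape. May be absent.
- old_balcony: The old balcony, plywood, 140 g: solid walls in place of the railing, otherwise sizes, holes, origin and axes as balcony_a and _b. It starts hanging on the middle pair of pins. To free it, raise it about 3 mm (its holes have 5 mm of play in height) and draw it off along the pins.
- house: House model, fixed. Origin on the table at the foot of the facade, mid-width. x into the house (facade faces -x), y along the facade, z up. Facade 300 mm wide; top and flat roof behind (90 deep) 159 mm up. Base 12 mm thick, 40 mm out in front. Three pairs of brass pins, pairs 95 mm apart; pins 6 mm thick, 50 apart in a pair, 28 long, roots 150 mm up, rising 15 degrees outward.
- bay_left (a point): At the pair of pins on the house's +y side: where a balcony's origin is when it hangs fully home (4 mm before the wall, holes' upper edges resting on the pins); axes as the house's and as a hung balcony's. While sliding along the pins, the holes are centred on them if the balcony is 2.8 mm higher than this line.
- bay_mid (a point): The same at the middle pair of pins.
- bay_right (a point): The same at the pair of pins on the house's -y side.
- tray: Shallow open cardboard tray, fixed, 130 mm (x) by 140 mm (y), walls 5 mm thick and 16 mm high, floor 5 mm thick. Origin: centre of its underside, on the table.
- dial (a joint): Angle of the lamp's dial in rad: 0 to 4.0, growing clockwise seen from above; the mark is at 2.0. It is stiff enough to stay where it is left (0.03 N m).
- dial_grip (a point): On the dial's axis, 7 mm below the top of its black grip bar: height to grip. The bar is 49 mm long (this point's x; it turns with the dial), 14 wide (y), 32 tall, with a white pointer line on its -x end; a 52 mm disc under it. Grey fixed console below: 130 by 130 mm, 50 mm high.
- mark (a point): The white raised mark on the console's top, 51 mm from the dial's axis; the pointer end of the bar must point at it.
- glue: Bystander: white glue bottle, 44 mm across, 120 mm tall, standing; origin under its centre, z up.
- tree: Bystander: small cork model tree, 44 mm across, 100 mm tall, standing; origin under its centre, z up.

How it is judged (in metres and radians):
On the way, in this order (a step that is already met when the one before it is completed fails the run):
1. the old balcony has been taken off and stands upright in the tray (x of old_balcony in the frame of tray between -0.07 and 0.07 m and y of old_balcony in the frame of tray between -0.07 and 0.07 m and z of old_balcony in the frame of tray below 0.06 m and angle between old_balcony's own z axis and vertical below 0.12 rad and linear speed of old_balcony below 0.02 m/s), for 0.2 s.
2. every railed balcony hangs fully home on a pair of pins ((distance between balcony_a and bay_left below 0.007 m or distance between balcony_a and bay_mid below 0.007 m or distance between balcony_a and bay_right below 0.007 m) and angle between each of balcony_a, balcony_b, balcony_c's own z axis and vertical below 0.12 rad and linear speed of each of balcony_a, balcony_b, balcony_c below 0.02 m/s and (distance between balcony_b and bay_left below 0.007 m or distance between balcony_b and bay_mid below 0.007 m or distance between balcony_b and bay_right below 0.007 m) and (distance between balcony_c and bay_left below 0.007 m or distance between balcony_c and bay_mid below 0.007 m or distance between balcony_c and bay_right below 0.007 m)), for 0.2 s.
At the end, for the whole second after the job is handed in: Every railed balcony present hangs on a pair of pins of its own: its origin within 7 mm of a bay point, tilted less than 0.12 rad, at rest; the old balcony stands upright (within 0.12 rad) at rest on the tray's floor; the dial reads 2.0 within 0.1 rad (all of step 1 and all of step 2 and value of joint dial between 1.9 and 2.1 rad); the robot touches nothing.
It fails at once if the glue bottle is knocked over (angle between glue's own z axis and vertical above 0.7 rad).
It fails at once if the model tree is knocked over (angle between tree's own z axis and vertical above 0.7 rad).
Of balcony_a, balcony_b, balcony_c only 2 to 3 are there at a start; the rules pass over those that are not, and their reading is None.
At some moment in a run one of balcony_a, balcony_b, balcony_c may be knocked a few centimetres aside while the robot is not near it.
It also fails if it takes over 208 s, if anything falls off the work surface, if the arm or the gripper's body presses on something with over 40 N, if the wrist force passes 120 N, or if a joint passes its speed limit or range.

ROBOT

A 6-joint arm with a two-finger parallel gripper is mounted at the origin on the work surface. World frame = base frame: x ahead of the robot, y to its left, z up, the work surface at z = 0. Lengths are in mm, angles in rad, forces in N, time in s.
With the tool pointing down it reaches from about 400 to 925 mm from the base axis. Payload 12.5 kg.
Tool frame: the origin (TCP) lies between the finger pads; the fingertips stand 11 mm ahead of it and the grasp point (between the pads) lies 8 mm behind it (env.tip_extent is the distance from the TCP to the fingertips, in mm); x points along the fingers, z is the direction in which the jaws open and shut, and the axes are right-handed (so a half turn about x gives the same grasp; the last joint's range is limited). The gripper opens to 95 mm and grips with 3 to 60 N. Pads are 20 mm wide; open, the fingers measure 119 mm over their backs; the gripper's body (75 mm by 180 mm) begins 59 mm behind the grasp point.
Start: joints at [-1.227, 0.491, 1.559, -0, 1.092, -0.106], TCP at [271.765, -562.84, 225.661] pointing down, gripper open.
Joint ranges: [-3.1, 3.1], [-0.84, 2.19], [0.05, 2.79], [-1.13, 4.28], [0.06, 2.93], [-2.69, 2.69]. Speed limits (rad/s): [2.22, 2.22, 2.79, 3.14, 3.14, 3.14].

INTERFACE

Orientations are given as [roll, pitch, yaw] about the fixed x, y, z axes, in that order (R = Rz(yaw) Ry(pitch) Rx(roll)).
In Python, from cell import status, imaging, env gives the robot as it stands. The module is installed in compiled form; this text tells all that it offers.
- The arm moves only by the tool apply_moves, never from a script. Its argument "increments" is a list of rows, each a list of 5 numbers: the closure, from 0 (fully open) to 1 (shut), then the shift along the tool's x, y, z in mm, then the turn about the tool's x in degrees. A call has 1 to 10 rows; each row shifts and turns the commanded pose from where the row before left it, along the tool's axes as they then stand; what a row does not reach is not made up. A row lasts 1/10 s, in which the tool goes at most 50 mm and 8.59 degrees, less where a joint would pass 70% of its speed; a pose out of reach is approached as far as the arm can. A call with a gripper value outside its range is refused whole. The fingers move at their own pace and stop on an object; the grip force is fixed at half the most. Time passes only in rows, so rows that do not move let the fingers close. It gives the time, the measured TCP pose, the force and the opening at its end, in the units of the state.
- status.state(): the state, without advancing time (a new reading comes with each control period).
- imaging.read_camera(name): name is "scene" or "top" or "wrist"; returns a dict with "pixels" (420x560x3 uint8, red, green, blue), "fovy" (degrees; the focal length in pixels is half the picture's height over the tangent of half this angle, whatever the lens; pixels are square), "cx", "cy" (the principal point, pixels), "R" (3x3) and "t" (3): a world point X has camera coordinates R X + t. Camera axes: x right, y down, z forward; pixel columns grow to the right and rows downward; lengths in mm; the calibration is good to about 2 mm. A picture is of the moment at which its call begins. There is no depth.
- env.job_done(): hands the job in, once; it reports no verdict.
The state is a dict: "t": time; "joints": joint angles; "qvel": joint speeds; "tau": joint torques, N m; "eef_pos": TCP position; "tcp_rot": TCP orientation; "ft_force": force on the tool from outside, world axes, zero at the start; "moment": the same for the moment, N m; "opening": opening from 0.0 (shut) to 1.0 (fully open).
Only numpy, scipy, OpenCV 4.12 (cv2) and the standard library are available. Lean on these libraries where they do the work, as an engineer would, in place of code of your own. Each camera call takes 0.05 s, during which the arm holds its last target. There are 200 camera calls.

## Working session

There is one attempt and no reset: what is moved stays moved. The work goes in short steps, Python scripts to look and compute and a tool call to move; the robot and the scene stay as the last step left them, time stands still between calls to the robot, and variables do not carry over. Pictures are saved under pics/ and viewed, about 12 in all and at most 16, crops included, and the job is handed in when it is done.

Besides the shell and the picture viewer there is one more tool, called after "Call:" as name([rows], argument=value, ...), one row to a line, values as JSON. apply_moves: Moves the arm, as the interface text tells. Its arguments: {"type":"object","properties":{"increments":{"type":"array"}},"required":["increments"]}

```bash
mkdir -p pics
cat > h.py <<'E'
import numpy as np, cv2
from cell import status, imaging, env
def cam(n,fn=None):
    c=imaging.read_camera(n); c['f']=210/np.tan(np.radians(c['fovy'])/2)
    c['R']=np.array(c['R']);c['t']=np.array(c['t'])
    if fn: cv2.imwrite('pics/'+fn,c['pixels'][:,:,::-1])
    return c
def plane(c,u,v,z):
    d=c['R'].T@np.array([(u-c['cx'])/c['f'],(v-c['cy'])/c['f'],1]); o=-c['R'].T@c['t']
    return o+d*(z-o[2])/d[2]
def proj(c,X):
    p=c['R']@np.array(X,float)+c['t']; return np.round([c['cx']+c['f']*p[0]/p[2],c['cy']+c['f']*p[1]/p[2]],1)
E
python3 - <<'E'
from h import *
import pickle
for n in ['scene','top','wrist']:
    c=cam(n,n+'0.png'); pickle.dump(c,open(n+'0.pkl','wb')); print(n,c['fovy'],c['cx'],c['cy'],-c['R'].T@c['t'],c['R'].round(3).tolist())
print(status.state())
E
```

```text
scene 51.1870387847494 275.26528678833404 203.65568542677977 [1271.24043912 -212.17507104  724.70638975] [[0.355, 0.935, -0.008], [0.596, -0.233, -0.768], [-0.72, 0.268, -0.64]]
top 46.69520258534975 278.3906471133566 205.99337340337365 [ 501.44574212   38.27611985 1441.4239961 ] [[-0.019, -1.0, -0.008], [-0.998, 0.019, -0.054], [0.054, 0.007, -0.999]]
wrist 63.252798279192476 282.1692490974208 201.10835725717925 [ 345.52251643 -526.45877811  383.30577331] [[0.434, -0.901, -0.001], [-0.861, -0.415, 0.295], [-0.266, -0.127, -0.956]]
{'t': 0.15, 'joints': array([-1.22660155e+00,  4.91418462e-01,  1.55926727e+00,  2.09379658e-06,
        1.09171418e+00, -1.05633719e-01]), 'qvel': array([ 4.92534070e-04, -1.68277960e-03, -3.38355822e-03, -1.17932007e-04,
       -1.03856784e-03, -7.58467020e-06]), 'tau': array([ 1.54985766e-03, -6.12898278e+01, -2.58279097e+01,  6.92418544e-02,
        4.73055337e-02, -8.13252996e-05]), 'eef_pos': array([ 271.70766352, -562.68229916,  225.21215449]), 'tcp_rot': array([3.0336582 , 1.56998906, 1.91268941]), 'ft_force': array([ 0.16751103, -0.67563662,  0.51667155]), 'moment': array([-0.02040752, -0.0392245 , -0.0286843 ]), 'opening': 0.9989451317395525}
```

View pics/top0.png

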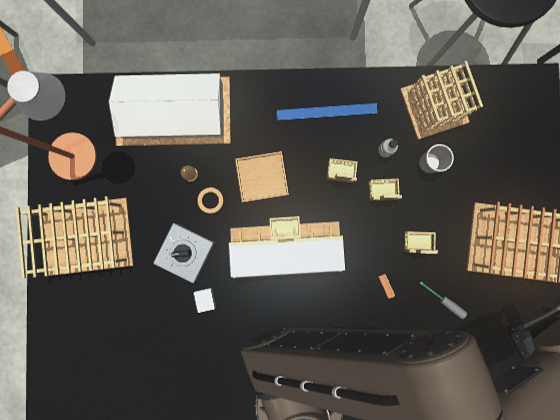

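View pics/scene0.png

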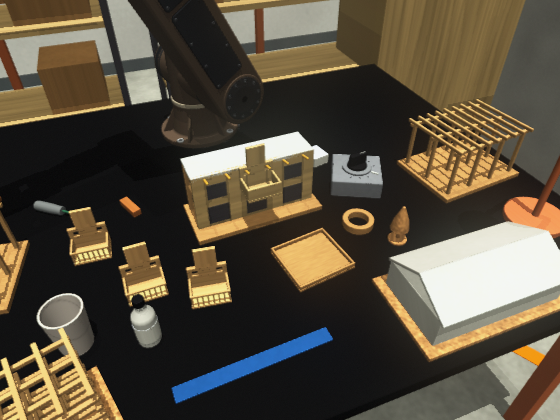

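Both pictures show three railed balconies: top view about (342,169), (385,188) and (421,241). The old one hangs at (285,230). The tray is at (262,177), dial (183,253), glue (388,148), tree (189,173), and the white roof is centred at about (287,256). The facade faces +x.

```bash
cat >> h.py <<'E'
def rectpl(c,mask,z,box):
    u0,v0,u1,v1=box; m=np.zeros_like(mask); m[v0:v1,u0:u1]=mask[v0:v1,u0:u1]
    cs,_=cv2.findContours(m,cv2.RETR_EXTERNAL,cv2.CHAIN_APPROX_NONE); k=max(cs,key=cv2.contourArea)[:,0]
    P=np.array([plane(c,u,v,z)[:2] for u,v in k],np.float32); return cv2.minAreaRect(P),P
E
python3 - <<'E'
from h import *
import pickle
c=pickle.load(open('top0.pkl','rb')); im=c['pixels'].astype(int)
w=((im.min(2)>170)).astype('uint8')
print('roof',rectpl(c,w,159,(215,225,360,290))[0])
for n,u,v,z in [('tray',262,177,10),('old',285,222,209),('b1',342,161,110),('b2',385,181,110),('b3',421,235,110),('glue',388,145,120),('tree',189,173,90),('dial',183,253,80),('b1mid',342,172,40)]:
    print(n,plane(c,u,v,z).round())
sat=im.max(2)-im.min(2)
m=((sat>50)).astype('uint8'); print('tray',rectpl(c,m,16,(228,145,295,207))[0])
gr=((im.min(2)>70)&(sat<30)).astype('uint8'); print('console',rectpl(c,gr,50,(145,215,222,288))[0])
cv2.imwrite('pics/topz.png',cv2.resize(c['pixels'][130:330,140:440,::-1],None,fx=2.6,fy=2.6,interpolation=cv2.INTER_CUBIC))
E
```

```text
roof ((457.7449951171875, 29.61981964111328), (129.0909881591797, 299.1841735839844), 2.455854892730713)
tray [665.  95.  10.]
old [527.  31. 209.]
b1 [ 694. -129.  110.]
b2 [ 636. -246.  110.]
b3 [ 487. -339.  110.]
glue [ 734. -255.  120.]
tree [672. 296.  90.]
dial [449. 317.  80.]
b1mid [ 672. -137.   40.]
tray ((667.133544921875, 96.65483093261719), (131.28807067871094, 138.99212646484375), 8.029979705810547)
console ((448.7657470703125, 322.9474792480469), (129.75082397460938, 131.61593627929688), 62.854488372802734)
```

View pics/topz.png

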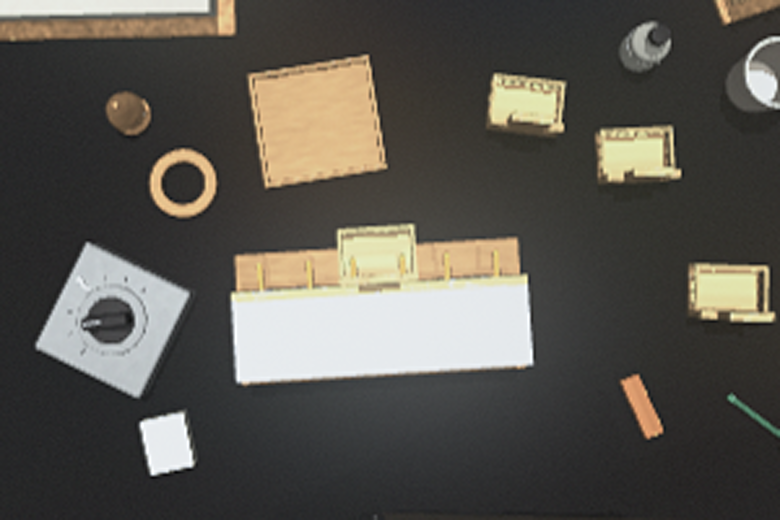

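The enlarged view confirms that everything is aligned with the facade normal to within about 10°. The pins show at zoomed (260..500, 265), and the dial pointer is at left (85,323) while its mark is at (82,283).

```bash
cat >> h.py <<'E'
from scipy.spatial.transform import Rotation as Ro
def toolR(s): return Ro.from_euler('xyz',s['tcp_rot']).as_matrix()
def go(x,y,z,ang):
    "shift (tool axes after the turn) to world x,y,z with jaw axis at ang deg (mod 180)"
    s=status.state();R=toolR(s); a=np.degrees(np.arctan2(R[1,2],R[0,2])); tx=R[:,0]
    d=(ang-a+90)%180-90; turn=-d  # tool x is down
    R2=Ro.from_rotvec(np.radians(d)*np.array([0,0,1])).as_matrix()@R
    sh=R2.T@(np.array([x,y,z])-s['eef_pos'])
    print('jaw',a.round(2),'tx',tx.round(3),'j6',s['joints'][5].round(2),'pos',s['eef_pos'].round(1),'| turn',turn.round(2),'shift',sh.round(1));
E
python3 - <<'E'
from h import *
s=status.state(); R=toolR(s); print(R.round(3)); go(560,30,330,2.46)
import pickle
c=pickle.load(open('wrist0.pkl','rb')); o=-c['R'].T@c['t']; print('cam in tool',R.T@(o-s['eef_pos']), 'axis',R.T@c['R'][2])
E
```

```text
[[-0.     0.901  0.435]
 [ 0.001  0.435 -0.901]
 [-1.     0.    -0.001]]
jaw -64.23 tx [-0.     0.001 -1.   ] j6 -0.11 pos [ 271.7 -562.7  225.2] | turn -66.69 shift [-105.   579.8  313.4]
cam in tool [-158.085996     82.23601222   -0.65150573] axis [ 0.9555285  -0.2948972  -0.00096503]
```

Call:
apply_moves([
  [0, -13, 0, 0, -8.3],
  [0, -13, 0, 0, -8.3],
  [0, -13, 0, 0, -8.3],
  [0, -13, 0, 0, -8.3],
  [0, -13, 0, 0, -8.3],
  [0, -13, 0, 0, -8.3],
  [0, -13, 0, 0, -8.3],
  [0, -13, 0, 0, -8.6],
  [0, 0, 40, 22, 0],
  [0, 0, 40, 22, 0],
])

```text
t: 1.15
eef_pos: [312.1, -480.4, 329.2]
tcp_rot: [1.839, 1.57, 1.881]
ft_force: [1.5, 0.0, -0.5]
opening: 1.004
```

Call:
apply_moves([
  [0, 0, 42, 22, 0],
  [0, 0, 42, 22, 0],
  [0, 0, 42, 22, 0],
  [0, 0, 42, 22, 0],
  [0, 0, 42, 22, 0],
  [0, 0, 42, 22, 0],
  [0, 0, 42, 22, 0],
  [0, 0, 42, 22, 0],
  [0, 0, 42, 22, 0],
  [0, 0, 42, 22, 0],
])

```text
t: 2.15
eef_pos: [514.4, -50.0, 329.7]
tcp_rot: [-0.918, 1.571, -0.875]
ft_force: [0.7, -1.0, 1.2]
opening: 1.003
```

Run:
```python
from h import *
go(545,30,330,2.46); print(status.state()['t'])
```

```text
jaw 2.47 tx [ 0. -0. -1.] j6 -0.27 pos [514.4 -50.  329.7] | turn 0.01 shift [-0.3 78.6 34. ]
2.15
```

Call:
apply_moves([
  [0, 4, 26, 11, 0],
  [0, 4, 26, 11, 0],
  [0, 4, 26, 11, 0],
  [0, 0, 0, 0, 0],
])

```text
t: 2.55
eef_pos: [544.0, 29.8, 316.7]
tcp_rot: [2.748, 1.569, 2.793]
ft_force: [-0.2, -0.4, 0.2]
opening: 0.999
```

Run:
```python
from h import *; import pickle
c=cam('wrist','w1.png'); pickle.dump(c,open('w1.pkl','wb')); go(540,30,330,2.46)
cv2.imwrite('pics/w1z.png',cv2.resize(c['pixels'][:,:,::-1],None,fx=1.42,fy=1.42,interpolation=cv2.INTER_CUBIC))
for n,X in [('old',(527,31,209))]: print(proj(c,X)*1.42)
```

```text
jaw 2.6 tx [-0.001 -0.    -1.   ] j6 -0.11 pos [543.6  28.5 317. ] | turn 0.14 shift [-13.    1.7  -3.6]
[374.454 285.278]
```

View pics/w1z.png

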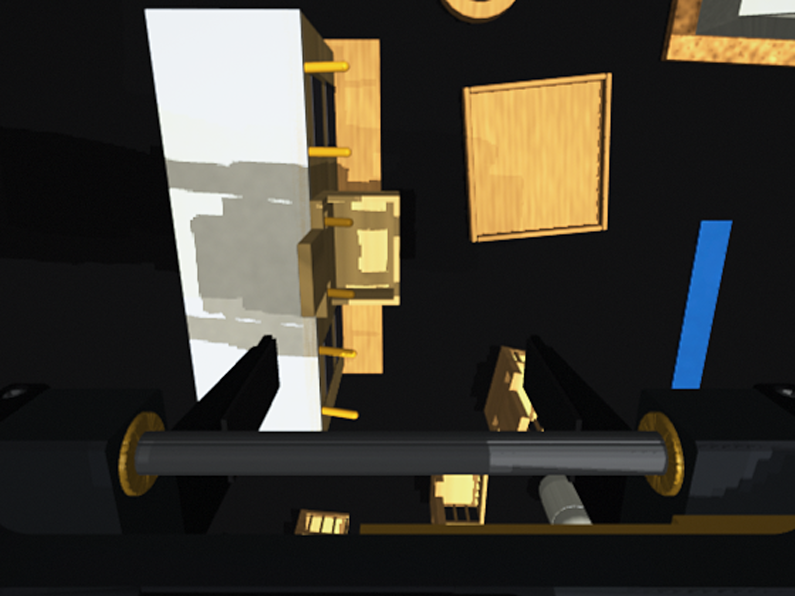

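The wrist view shows the six pins with zoomed tips near x≈350. Their rows are 65, 151, 221, 294, 352 and 413. The old balcony's screen is at about (300–325, 228–315) and the tray at (465–610, 75–240).

Run:
```python
from h import *; import pickle
c=pickle.load(open('w1.pkl','rb')); im=c['pixels']
cv2.imwrite('pics/w1c.png',cv2.resize(im[130:230,200:290,::-1],None,fx=6,fy=6,interpolation=cv2.INTER_CUBIC))
h=cv2.cvtColor(im,cv2.COLOR_RGB2HSV)
m=((h[:,:,0]>17)&(h[:,:,0]<32)&(h[:,:,1]>190)&(h[:,:,2]>80)).astype('uint8'); m[:, :205]=0; m[:,260:]=0; m[305:]=0
n,l,st,ce=cv2.connectedComponentsWithStats(m)
T=[]
for i in range(1,n):
    if st[i,4]<30: continue
    v,u=np.nonzero(l==i); um=u.max(); vt=v[u>=um-2].mean(); vr=v[u<=u.min()+3].mean()
    tip=plane(c,um+.5,vt,157.5); T.append(tip); print(st[i],um,vt,tip.round(1),'root',plane(c,u.min(),vr,152).round(1))
w=(im.min(2)>120).astype('uint8')
# roof front edge
E=[]
for v in list(range(12,110,4)):
    u=np.nonzero(im[v,150:240].min(1)>190)[0]
    if len(u): E.append(plane(c,150+u.max()+1,v,159)[:2])
E=np.array(E); p=np.polyfit(E[:,1],E[:,0],1); print('edge x=',p, 'angle',np.degrees(np.arctan(-p[0])), 'rms',np.std(E[:,0]-np.polyval(p,E[:,1])))
```

```text
[214  43  32   9 228] 245 46.5 [505.1 152.5 157.5] root [477.1 151.3 152. ]
[217 103  30   8 195] 246 106.78571428571429 [506.7 102.8 157.5] root [479.2 102.  152. ]
[228 153  20   6 103] 247 156.14285714285714 [508.2  58.3 157.5] root [489.1  57.1 152. ]
[231 203  19   7 107] 249 207.0 [510.9   8.3 157.5] root [492.    7.2 152. ]
[225 244  26   8 143] 250 248.91666666666666 [512.7 -36.6 157.5] root [485.9 -37.4 152. ]
[227 286  26   9 151] 252 291.75 [515.7 -86.1 157.5] root [487.8 -87.  152. ]
edge x= [-4.31270865e-02  4.84147211e+02] angle 2.4694697704550927 rms 0.24453915577655358
```

View pics/w1c.png

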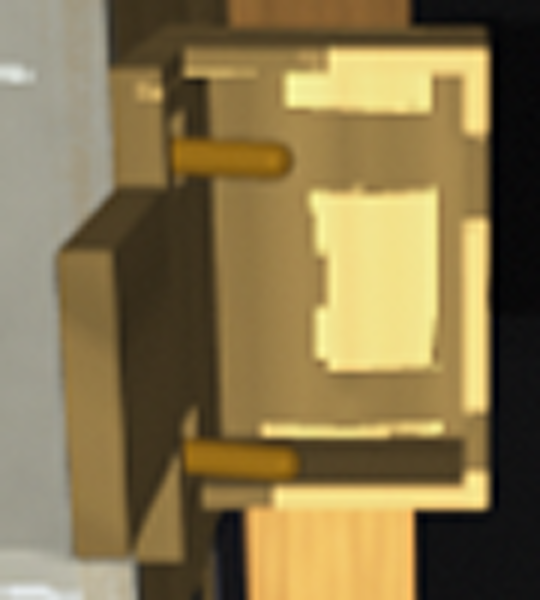

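The crop shows the old screen's top face with corners at crop pixels (60,250), (112,250), (135,555) and (78,555), clear of the facade.

Run:
```python
from h import *; import pickle
c=pickle.load(open('w1.pkl','rb'))
P=[plane(c,200+a/6,130+b/6,209)[:2] for a,b in [(60,250),(112,250),(135,555),(78,555)]]; print(np.round(P,1),np.mean(P,0))
o=[plane(c,200+a/6,130+b/6,209)[:2] for a,b in [(0,0)]]
s=status.state()
go(486.9,32.3,260,2.5)
for T in [(486.9,32.3,185)]: go(*T,2.5)
```

```text
[[483.6  53.4]
 [490.5  53.7]
 [493.3  10.7]
 [485.4  10.3]] [488.17892452  32.02464794]
jaw 2.6 tx [-0.001 -0.    -1.   ] j6 -0.11 pos [543.6  28.5 317. ] | turn 0.1 shift [ 57.1   6.3 -56.4]
jaw 2.6 tx [-0.001 -0.    -1.   ] j6 -0.11 pos [543.6  28.5 317. ] | turn 0.1 shift [132.1   6.3 -56.4]
```

Call:
apply_moves([
  [0, 10, 3, -28, 0],
  [0, 20, 3, -28, 0],
  [0, 30, 0, 0, 0],
  [0, 30, 0, 0, 0],
  [0, 22, 0, 0, 0],
  [0, 20, 0, 0, 0],
  [0, 0, 0, 0, 0],
  [0, 0, 0, 0, 0],
])

```text
t: 3.4
eef_pos: [487.5, 30.3, 186.2]
tcp_rot: [-1.881, 1.571, -1.839]
ft_force: [1.0, -0.6, 1.5]
opening: 0.998
```

Run:
```python
from h import *
go(487.2,32.1,185,2.5)
```

```text
jaw 2.42 tx [-0. -0. -1.] j6 -0.12 pos [487.5  30.3 186.2] | turn -0.08 shift [ 1.2  1.8 -0.2]
```

Call:
apply_moves([
  [0, 1, 1.8, 0, 0],
  [1, 0, 0, 0, 0],
  [1, 0, 0, 0, 0],
  [1, 0, 0, 0, 0],
  [1, 0, 0, 0, 0],
  [1, 0, 0, 0, 0],
  [1, 0, 0, 0, 0],
  [1, 0, 0, 0, 0],
  [1, 0, 0, 0, 0],
  [1, 0, 0, 0, 0],
])

```text
t: 4.4
eef_pos: [487.3, 32.8, 184.6]
tcp_rot: [-1.67, 1.571, -1.627]
ft_force: [-0.4, 0.5, 0.3]
opening: 0.302
```

Call:
apply_moves([
  [1, 0, 0, 0, 0],
  [1, 0, 0, 0, 0],
  [1, 0, 0, 0, 0],
  [1, 0, 0, 0, 0],
  [1, 0, 0, 0, 0],
  [1, 0, 0, 0, 0],
])

```text
t: 5.0
eef_pos: [487.8, 32.8, 184.7]
tcp_rot: [-0.144, 1.57, -0.101]
ft_force: [4.0, -0.9, -1.5]
opening: 0.083
```

Call:
apply_moves([
  [1, -1.5, 0, 0, 0],
  [1, -1.5, 0, 0, 0],
  [1, 0, 0, 0, 0],
  [1, -1.3, 0, 5, 0],
  [1, -1.3, 0, 5, 0],
  [1, -1.3, 0, 5, 0],
  [1, -1.3, 0, 5, 0],
  [1, -1.3, 0, 5, 0],
  [1, -1.3, 0, 5, 0],
  [1, -1.3, 0, 5, 0],
])

```text
t: 6.0
eef_pos: [522.7, 34.3, 196.8]
tcp_rot: [-2.423, 1.571, -2.38]
ft_force: [0.3, -0.1, -1.6]
opening: 0.083
```

Run:
```python
from h import *
# tray: refine pose from w1 wrist view
import pickle
c=pickle.load(open('w1.pkl','rb')); im=c['pixels'].astype(int); m=((im.max(2)-im.min(2)>50)&(im.max(2)>80)).astype('uint8')
print('tray',rectpl(c,m,16,(322,45,435,175))[0]); print(status.state()['ft_force'])
go(690,97,220,8); go(690,97,96,8)
```

```text
tray ((664.3101806640625, 97.5677490234375), (130.1976318359375, 140.06448364257812), 7.968653202056885)
[ 0.26209909 -0.14615083 -1.57103259]
jaw 2.47 tx [-0. -0. -1.] j6 -0.1 pos [522.7  34.3 196.8] | turn -5.53 shift [-23.2  38.8 174.4]
jaw 2.47 tx [-0. -0. -1.] j6 -0.1 pos [522.7  34.3 196.8] | turn -5.53 shift [100.8  38.8 174.4]
```

Call:
apply_moves([
  [1, -2, 0, 10, 0],
  [1, 0, 0, 15, 0],
  [1, 0, 0, 10, -2.8],
  [1, 0, 0, 0, -2.7],
  [1, 0, 20, 25, 0],
  [1, 10, 20, 30, 0],
  [1, 20, 5, 30, 0],
  [1, 25, 0, 0, 0],
  [1, 25, 0, 0, 0],
  [1, 0, 0, 0, 0],
])

```text
t: 7.0
eef_pos: [634.2, 92.2, 115.4]
tcp_rot: [3.059, 1.565, -3.085]
ft_force: [-0.2, -0.1, -1.8]
opening: 0.08
```

Run:
```python
from h import *
go(640.5,96,92,8)
```

```text
jaw 7.97 tx [-0.006 -0.    -1.   ] j6 -0.1 pos [634.2  92.2 115.4] | turn -0.03 shift [23.4  2.9  6.9]
```

Call:
apply_moves([
  [1, 10, 3, 7, 0],
  [1, 9, 0, 0, 0],
  [1, 3, 0, 0, 0],
  [1, 1, 0, 0, 0],
  [1, 1, 0, 0, 0],
  [1, 0, 0, 0, 0],
])

```text
t: 7.6
eef_pos: [641.8, 96.0, 95.1]
tcp_rot: [-0.262, 1.57, -0.123]
ft_force: [-1.0, 0.5, -1.0]
opening: 0.085
```

Call:
apply_moves([
  [1, 1, 0, 0, 0],
  [1, 1, 0, 0, 0],
  [1, 0, 0, 0, 0],
  [1, 0, 0, 0, 0],
])

```text
t: 8.0
eef_pos: [641.7, 96.1, 92.7]
tcp_rot: [-2.061, 1.571, -1.922]
ft_force: [0.9, 0.8, -1.3]
opening: 0.087
```

Call:
apply_moves([
  [1, 1, 0, 0, 0],
  [1, 1, 0, 0, 0],
  [1, 0.5, 0, 0, 0],
  [1, 0, 0, 0, 0],
  [1, 0, 0, 0, 0],
])

```text
t: 8.5
eef_pos: [641.8, 96.1, 90.2]
tcp_rot: [-1.592, 1.571, -1.453]
ft_force: [0.4, 0.8, -0.4]
opening: 0.081
```

Call:
apply_moves([
  [1, 0.7, 0, 0, 0],
  [1, 0, 0, 0, 0],
  [0, 0, 0, 0, 0],
  [0, 0, 0, 0, 0],
  [0, 0, 0, 0, 0],
  [0, 0, 0, 0, 0],
  [0, 0, 0, 0, 0],
  [0, -20, 0, 0, 0],
  [0, -40, 0, 0, 0],
  [0, -40, 0, 0, 0],
])

```text
t: 9.5
eef_pos: [641.4, 96.0, 190.2]
tcp_rot: [3.099, 1.569, -3.045]
ft_force: [-0.4, -0.5, 0.5]
opening: 0.696
```

Call:
apply_moves([
  [0, -40, 0, 0, 0],
  [0, -10, -40, 4, 3],
  [0, 0, -40, 4, 3],
  [0, 0, -40, 4, 0],
  [0, 0, -40, 4, 0],
  [0, 0, -40, 4, 0],
  [0, 0, -40, 4, 0],
  [0, 0, -40, 4, 0],
  [0, 0, 0, 0, 0],
  [0, 0, 0, 0, 0],
])

```text
t: 10.5
eef_pos: [685.3, -182.3, 239.1]
tcp_rot: [2.571, 1.57, 2.604]
ft_force: [0.1, 1.0, 1.0]
opening: 0.997
```

Run:
```python
from h import *; import pickle
c=cam('wrist','w2.png'); pickle.dump(c,open('w2.pkl','wb')); go(640,-190,240,2.46)
cv2.imwrite('pics/w2z.png',cv2.resize(c['pixels'][:,:,::-1],None,fx=1.42,fy=1.42,interpolation=cv2.INTER_CUBIC))
```

```text
jaw 1.95 tx [-0.  0. -1.] j6 -0.39 pos [ 685.3 -181.3  239.3] | turn -0.51 shift [ -0.7  -6.7 -45.7]
```

View pics/w2z.png

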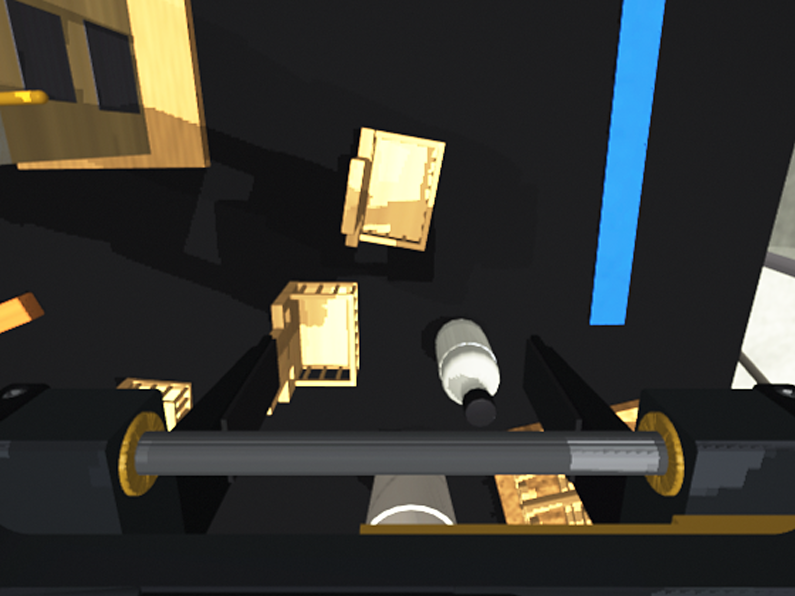

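This wrist view shows b1 at about (390,190), b2 at about (315,335), and the glue upright at (470,360).

Run:
```python
from h import *; import pickle
c=pickle.load(open('w2.pkl','rb')); im=c['pixels']
a=[cv2.resize(im[v:v+100,u:u+85,::-1],None,fx=4.6,fy=4.6,interpolation=cv2.INTER_CUBIC) for u,v in [(235,85),(180,195)]]
cv2.imwrite('pics/w2c.png',np.hstack(a)); print(a[0].shape)
s=cam('scene','s1.png')
```

```text
(460, 391, 3)
```

View pics/w2c.png

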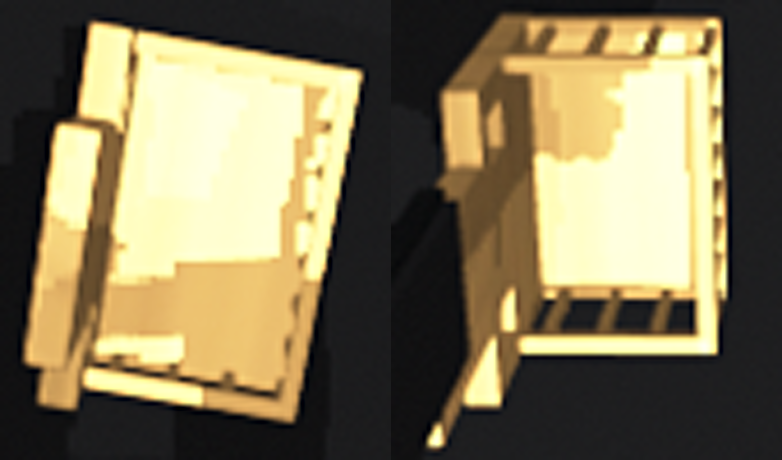

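The left crop shows b1's screen-top corners at (57,122), (103,125), (68,368) and (22,360). b2's screen is partly hidden behind a finger.

Run:
```python
from h import *; import pickle
c=pickle.load(open('w2.pkl','rb'))
P=np.array([plane(c,235+a/4.6,85+b/4.6,110)[:2] for a,b in [(57,122),(103,125),(68,368),(22,360)]]); print(P.round(1),P.mean(0))
for i,j in ((3,0),(2,1)):
    e=P[j]-P[i]; print(np.hypot(*e),np.degrees(np.arctan2(e[1],e[0]))-90)
# rail edges long: front rail & plate
Q=np.array([plane(c,235+a/4.6,85+b/4.6,36)[:2] for a,b in [(135,32),(362,72),(295,422),(85,385)]]);print(Q.round(1))
for i,j in ((3,0),(2,1)):
    e=Q[j]-Q[i]; print(np.hypot(*e),np.degrees(np.arctan2(e[1],e[0]))-90)
x,y=P.mean(0); go(x,y,180,-9); go(x,y,87,-9)
```

```text
[[ 652.8 -111.7]
 [ 661.  -111.9]
 [ 654.9 -155.8]
 [ 646.4 -154.6]] [ 653.79944885 -133.49402613]
43.394113786994765 -8.497977589774862
44.3052560043899 -7.8408144999883405
[[ 662.6  -95.3]
 [ 712.8 -102.1]
 [ 701.7 -181.6]
 [ 652.2 -174.4]]
79.77477681057839 -7.506678325808252
80.3199512495855 -7.970103672107612
jaw 2.0 tx [-0.  0. -1.] j6 -0.39 pos [ 685.4 -180.7  239.5] | turn 11.0 shift [ 59.5  41.7 -38.6]
jaw 2.0 tx [-0.  0. -1.] j6 -0.39 pos [ 685.4 -180.7  239.5] | turn 11.0 shift [152.5  41.7 -38.6]
```

Call:
apply_moves([
  [0, 20, 0, 0, 4.9],
  [0, 20, 0, 0, 4.9],
  [0, 10, 21, -19, 0],
  [0, 10, 21.5, -18.7, 0],
  [0, 30, 0, 0, 0],
  [0, 30, 0, 0, 0],
  [0, 20, 0, 0, 0],
  [0, 13, 0, 0, 0],
  [0, 0, 0, 0, 0],
  [0, 0, 0, 0, 0],
])

```text
t: 11.6
eef_pos: [654.4, -134.0, 87.3]
tcp_rot: [-0.224, 1.57, -0.36]
ft_force: [0.8, 0.6, -0.4]
opening: 0.999
```

Run:
```python
from h import *
go(653.8,-133.8,85.5,-7.8)
```

```text
jaw -7.8 tx [ 0.001 -0.    -1.   ] j6 -0.16 pos [ 654.4 -134.    87.3] | turn 0.0 shift [ 1.8  0.1 -0.6]
```

View pics/s1.png

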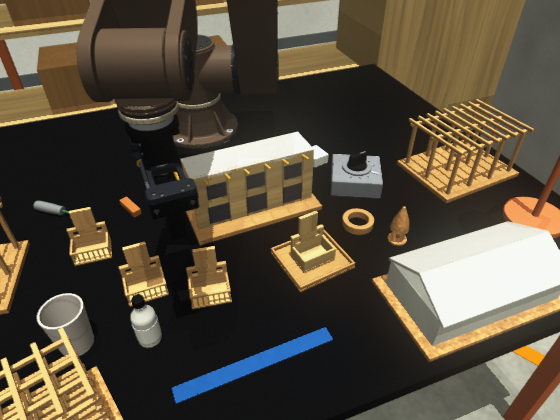

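The scene view shows the old balcony upright in the tray at (312,250). The glue and tree are standing, and there are three railed balconies.

Call:
apply_moves([
  [0.4, 1.5, 0, -0.6, 0],
  [1, 0, 0, 0, 0],
  [1, 0, 0, 0, 0],
  [1, 0, 0, 0, 0],
  [1, 0, 0, 0, 0],
  [1, 0, 0, 0, 0],
  [1, 0, 0, 0, 0],
  [1, 0, 0, 0, 0],
  [1, 0, 0, 0, 0],
  [1, 0, 0, 0, 0],
])

```text
t: 12.6
eef_pos: [653.4, -134.3, 85.0]
tcp_rot: [-1.442, 1.571, -1.579]
ft_force: [-0.4, 0.5, -0.0]
opening: 0.213
```

Call:
apply_moves([
  [1, 0, 0, 0, 0],
  [1, 0, 0, 0, 0],
  [1, 0, 0, 0, 0],
  [1, 0, 0, 0, 0],
  [1, 0, 0, 0, 0],
  [1, 0, 0, 0, 0],
  [1, 0, 0, 0, 0],
])

```text
t: 13.3
eef_pos: [653.4, -134.4, 85.0]
tcp_rot: [-1.731, 1.571, -1.867]
ft_force: [0.5, 1.3, -1.3]
opening: 0.085
```

Call:
apply_moves([
  [1, -20, 0, 0, 0],
  [1, -40, 0, 0, 0],
  [1, -40, 0, 0, 0],
  [1, -40, 0, 0, -5],
  [1, 0, 0, 0, -5.3],
  [1, 0, 30, 0, 0],
  [1, 0, 40, -10, 0],
  [1, 0, 40, -15, 0],
  [1, 0, 40, -15, 0],
  [1, 0, 40, -15, 0],
])

```text
t: 14.3
eef_pos: [589.3, 54.5, 225.0]
tcp_rot: [-2.704, 1.571, -2.661]
ft_force: [0.5, 0.2, -0.9]
opening: 0.085
```

Run:
```python
from h import *
go(533.7,129.5,205,2.47)
```

```text
jaw 2.45 tx [-0. -0. -1.] j6 -0.06 pos [589.3  54.5 225. ] | turn -0.02 shift [ 20.   77.4 -52.3]
```

Call:
apply_moves([
  [1, 0, 30, -10, 0],
  [1, 0, 30, -20, 0],
  [1, 10, 17.4, -22.3, 0],
  [1, 10, 0, 0, 0],
  [1, 2, 0, 0, 0],
  [1, 0, 0, 0, 0],
  [1, 0, 0, 0, 0],
  [1, 0, 0, 0, 0],
])

```text
t: 15.1
eef_pos: [535.3, 127.6, 203.2]
tcp_rot: [-0.229, 1.57, -0.187]
ft_force: [-0.3, 0.3, -1.1]
opening: 0.078
```

Run:
```python
from h import *; import pickle
c=cam('wrist'); pickle.dump(c,open('w3.pkl','wb')); im=c['pixels']
go(533.7,129.5,200.4,2.47)
v,u=[int(x) for x in (150,200)]
cv2.imwrite('pics/w3c.png',cv2.resize(im[100:300,130:330,::-1],None,fx=3,fy=3,interpolation=cv2.INTER_CUBIC))
```

```text
jaw 2.41 tx [ 0.001 -0.    -1.   ] j6 0.07 pos [535.2 127.7 203.2] | turn -0.06 shift [ 2.8  1.9 -1.4]
```

View pics/w3c.png

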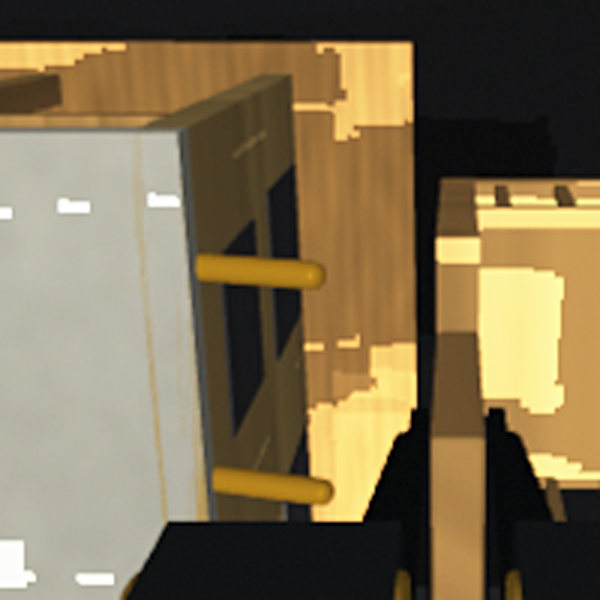

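The crop shows the outer pins with tips at (325,275) and (332,490). The held balcony's screen top has its +y end at about (455,435).

Run:
```python
from h import *; import pickle
c=pickle.load(open('w3.pkl','rb'))
f=lambda a,b,z: plane(c,130+a/3,100+b/3,z).round(1)
print('pins',f(325,275,157.5),f(332,490,157.5)); print('screen end',f(432,435,228.2),f(486,435,228.2))
```

```text
pins [505.4 153.4 157.5] [507.1 104.1 157.5]
screen end [529.3 150.4 228.2] [536.9 150.7 228.2]
```

Call:
apply_moves([
  [1, 2.4, 1.2, 0, 0],
  [1, 0, 0, 0, 0],
  [1, 1.3, 0, -5, 0],
  [1, 1.3, 0, -5, 0],
  [1, 1.4, 0, -5, 0],
  [1, 1.3, 0, -5, 0],
  [1, 1.4, 0, -5, 0],
  [1, 1.3, 0, -5, 0],
  [1, 0, 0, 0, 0],
  [1, 0, 0, 0, 0],
])

```text
t: 16.15
eef_pos: [504.7, 128.1, 192.7]
tcp_rot: [-0.247, 1.57, -0.204]
ft_force: [0.0, 0.3, -1.0]
opening: 0.085
```

Call:
apply_moves([
  [1, 1.3, 0, -5, 0],
  [1, 1.4, 0, -5, 0],
  [1, 1.3, 0, -5, 0],
  [1, 1.0, 0, -4, 0],
  [1, 0.3, 0, -1.5, 0],
  [1, 0.2, 0, -1, 0],
  [1, 0, 0, 0, 0],
  [1, 0, 0, 0, 0],
])

```text
t: 16.95
eef_pos: [483.7, 127.2, 187.3]
tcp_rot: [-0.027, 1.57, 0.016]
ft_force: [4.7, 0.0, -1.3]
opening: 0.081
```

Call:
apply_moves([
  [1, 1.4, 0, 0, 0],
  [1, 1.4, 0, 0, 0],
  [1, 0, 0, 0, 0],
  [1, 0, 0, 0, 0],
])

```text
t: 17.35
eef_pos: [483.7, 127.2, 184.5]
tcp_rot: [0.012, 1.569, 0.055]
ft_force: [5.3, 0.9, 1.1]
opening: 0.08
```

Call:
apply_moves([
  [0, 0, 0, 0, 0],
  [0, 0, 0, 0, 0],
  [0, 0, 0, 0, 0],
  [0, 0, 0, 0, 0],
  [0, 0, 0, 0, 0],
  [0, 0, 0, 0, 0],
  [0, -20, 0, 0, 0],
  [0, -40, 0, 0, 0],
  [0, -30, 0, 10, 0],
  [0, 0, -20, 20, 0],
])

```text
t: 18.35
eef_pos: [514.8, 109.7, 278.5]
tcp_rot: [0.089, 1.564, 0.134]
ft_force: [0.6, -0.6, -0.8]
opening: 0.862
```

Run:
```python
from h import *; import pickle
c=cam('top'); d=plane(c,391.9,197.3,110); e=plane(c,423.8,251.9,110); print(d,e)
go(d[0]+15,d[1]-45,240,2.5)
```

```text
[ 591.1982775  -263.38019338  110.        ] [ 440.71007609 -345.34598423  110.        ]
jaw 2.51 tx [ 0.005 -0.    -1.   ] j6 0.04 pos [517.4 106.7 276.4] | turn 0.01 shift [  37.  -418.5   70.4]
```

Call:
apply_moves([
  [0, 0, -45, 7, 0],
  [0, 0, -45, 7, 0],
  [0, 0, -45, 7, 0],
  [0, 0, -45, 7, 0],
  [0, 0, -45, 7, 0],
  [0, 0, -45, 7, 0],
  [0, 0, -45, 7, 0],
  [0, 10, -45, 7, 0],
  [0, 13, -45, 7, 0],
  [0, 13, -13, 7, 0],
])

```text
t: 19.4
eef_pos: [601.6, -310.1, 236.9]
tcp_rot: [-2.564, 1.57, -2.525]
ft_force: [-0.2, 0.0, -0.5]
opening: 0.997
```

Call:
apply_moves([
  [0, 0, 0, 0, 0],
  [0, 0, 0, 0, 0],
])

```text
t: 19.6
eef_pos: [601.7, -305.2, 237.9]
tcp_rot: [2.414, 1.569, 2.457]
ft_force: [-0.8, -0.1, 0.0]
opening: 0.999
```

Run:
```python
from h import *; import pickle
c=cam('wrist'); pickle.dump(c,open('w4.pkl','wb')); im=c['pixels']
u,v=proj(c,(595,-263,90)); print(u,v); go(591,-263,85,2.5)
u0,v0=int(u)-80,max(0,int(v)-75); print(u0,v0)
cv2.imwrite('pics/w4c.png',cv2.resize(im[v0:v0+150,u0:u0+200,::-1],None,fx=4,fy=4,interpolation=cv2.INTER_CUBIC))
```

```text
278.8 144.5
jaw 2.52 tx [-0.  0. -1.] j6 -0.61 pos [ 601.9 -304.8  238.7] | turn 0.02 shift [153.7  42.2  -9.1]
198 69
```

View pics/w4c.png

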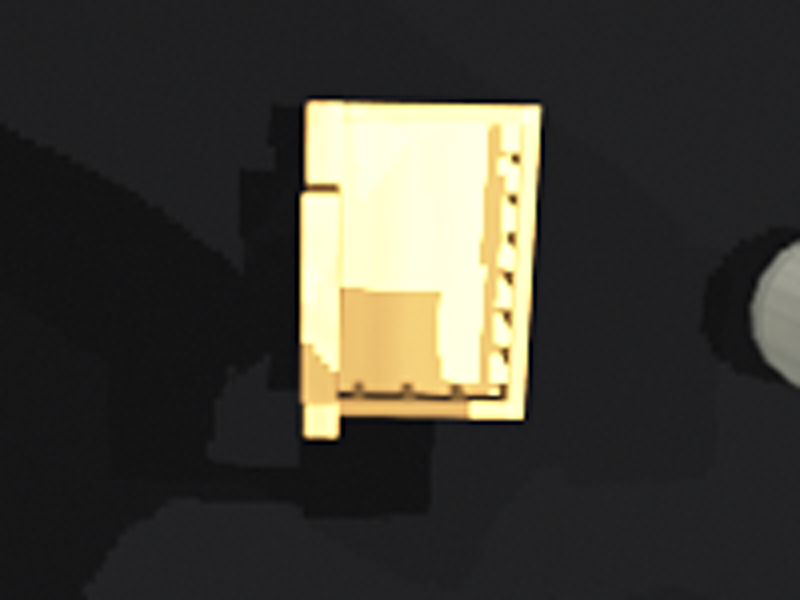

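b2's screen-top corners in this crop are (300,190), (339,190), (338,405) and (302,405), with the glue well off to the right.

Run:
```python
from h import *; import pickle
c=pickle.load(open('w4.pkl','rb'))
f=lambda a,b,z: plane(c,198+a/4,69+b/4,z)[:2]
P=np.array([f(300,190,110),f(339,190,110),f(338,405,110),f(302,405,110)]); print(P.round(1),P.mean(0))
Q=np.array([f(541,104,36),f(525,420,36),f(340,417,36)]); print(Q.round(1))
for e in (P[0]-P[3],P[1]-P[2],Q[0]-Q[1]): print(np.hypot(*e),np.degrees(np.arctan2(e[1],e[0]))-90)
m=(c['pixels'].astype(int)); m=((m.max(2)-m.min(2)>40)&(m.max(2)>80)).astype('uint8')
x,y=P.mean(0); go(x,y,85.5,-1)
```

```text
[[ 589.5 -237.8]
 [ 597.5 -237.4]
 [ 599.1 -282. ]
 [ 591.5 -282.3]] [ 594.39543835 -259.88774395]
[[ 647.6 -218.2]
 [ 650.2 -299.5]
 [ 600.4 -300.8]]
44.62186741885664 2.508489638958835
44.61954796850134 2.165877722327096
81.32657295939757 1.8876617685008625
jaw 2.52 tx [-0.  0. -1.] j6 -0.61 pos [ 601.9 -304.8  238.7] | turn 3.52 shift [153.2  44.7  -8.3]
```

Call:
apply_moves([
  [0, 10, 22.6, -2.7, 0],
  [0, 10, 22.6, -2.8, 0],
  [0, 35, 0, 0, 0],
  [0, 35, 0, 0, 0],
  [0, 30, 0, 0, 0],
  [0, 20, 0, 0, 0],
  [0.4, 13, 0, 0, 0],
  [0.4, 0, 0, 0, 0],
  [0.4, 0, 0, 0, 0],
  [0.4, 0, 0, 0, 0],
])

```text
t: 20.65
eef_pos: [595.1, -261.3, 86.9]
tcp_rot: [-0.581, 1.569, -0.538]
ft_force: [-0.3, 0.1, 0.4]
opening: 0.72
```

Run:
```python
from h import *
go(594.4,-259.8,85.2,2.4)
```

```text
jaw 2.48 tx [ 0.002 -0.001 -1.   ] j6 -0.56 pos [ 595.1 -261.3   86.9] | turn 0.08 shift [ 1.7  1.5 -0.6]
```

Call:
apply_moves([
  [1, 1.5, 1, -0.5, 0],
  [1, 0, 0, 0, 0],
  [1, 0, 0, 0, 0],
  [1, 0, 0, 0, 0],
  [1, 0, 0, 0, 0],
  [1, 0, 0, 0, 0],
  [1, 0, 0, 0, 0],
  [1, 0, 0, 0, 0],
  [1, 0, 0, 0, 0],
  [1, 0, 0, 0, 0],
])

```text
t: 21.65
eef_pos: [593.9, -260.2, 83.8]
tcp_rot: [-2.983, 1.571, -2.94]
ft_force: [-0.3, -0.1, -0.7]
opening: 0.086
```

Call:
apply_moves([
  [1, 0, 0, 0, 0],
  [1, 0, 0, 0, 0],
  [1, 0, 0, 0, 0],
])

```text
t: 21.95
eef_pos: [593.9, -260.2, 83.8]
tcp_rot: [-3.054, 1.571, -3.011]
ft_force: [0.1, -0.4, -1.9]
opening: 0.085
```

Call:
apply_moves([
  [1, -20, 0, 0, 0],
  [1, -40, 0, 0, 0],
  [1, -40, 0, 0, 0],
  [1, -40, 10, 0, 0],
  [1, 0, 40, 0, 0],
  [1, 0, 45, 0, 0],
  [1, 0, 45, 0, 0],
  [1, 0, 45, -10, 0],
  [1, 0, 40, -15, 0],
  [1, 0, 30, -15, 0],
])

```text
t: 22.95
eef_pos: [542.0, -5.0, 223.8]
tcp_rot: [2.115, 1.571, 2.159]
ft_force: [-0.1, 0.4, -1.3]
opening: 0.086
```

Run:
```python
from h import *
go(537.3,34.2,204,2.47)
```

```text
jaw 2.53 tx [-0.  0. -1.] j6 -0.18 pos [542.   -5.  223.8] | turn 0.06 shift [19.8 39.4 -3. ]
```

Call:
apply_moves([
  [1, 0, 20, -1.5, 0],
  [1, 8, 19.4, -1.5, 0],
  [1, 8, 0, 0, 0],
  [1, 7, 0, 0, 0],
  [1, 1, 0, 0, 0],
  [1, 0, 0, 0, 0],
  [1, 0, 0, 0, 0],
  [1, 0, 0, 0, 0],
])

```text
t: 23.75
eef_pos: [538.5, 31.6, 200.0]
tcp_rot: [-0.311, 1.57, -0.268]
ft_force: [-0.4, 0.1, -1.3]
opening: 0.084
```

Run:
```python
from h import *
go(537.3,34.2,199.2,2.47); print(status.state()['ft_force'])
```

```text
jaw 2.43 tx [ 0. -0. -1.] j6 -0.11 pos [538.5  31.6 200. ] | turn -0.04 shift [ 0.8  2.6 -1.1]
[-0.41513594  0.07963082 -1.32152989]
```

Call:
apply_moves([
  [1, 0.5, 2.4, 0, 0],
  [1, 0, 0, 0, 0],
  [1, 1.3, 0, -5, 0],
  [1, 1.3, 0, -5, 0],
  [1, 1.4, 0, -5, 0],
  [1, 1.3, 0, -5, 0],
  [1, 1.4, 0, -5, 0],
  [1, 1.3, 0, -5, 0],
  [1, 0, 0, 0, 0],
  [1, 0, 0, 0, 0],
])

```text
t: 24.75
eef_pos: [508.3, 33.1, 191.4]
tcp_rot: [-0.455, 1.571, -0.412]
ft_force: [0.5, 1.2, -0.4]
opening: 0.083
```

Call:
apply_moves([
  [1, 1.3, 0, -5, 0],
  [1, 1.4, 0, -5, 0],
  [1, 1.3, 0, -5, 0],
  [1, 1.0, 0, -4, 0],
  [1, 0.3, 0, -1.5, 0],
  [1, 0.2, 0, -1, 0],
  [1, 0, 0, 0, 0],
  [1, 0, 0, 0, 0],
])

```text
t: 25.55
eef_pos: [487.8, 32.3, 186.1]
tcp_rot: [-0.026, 1.568, 0.017]
ft_force: [4.7, 1.6, -3.6]
opening: 0.081
```

Call:
apply_moves([
  [1, 1.4, 0, 0, 0],
  [1, 1.4, 0, 0, 0],
  [1, 0, 0, 0, 0],
  [1, 0, 0, 0, 0],
])

```text
t: 25.95
eef_pos: [487.8, 32.1, 183.4]
tcp_rot: [-0.126, 1.568, -0.083]
ft_force: [5.1, 0.3, 1.1]
opening: 0.082
```

Call:
apply_moves([
  [0, 0, 0, 0, 0],
  [0, 0, 0, 0, 0],
  [0, 0, 0, 0, 0],
  [0, 0, 0, 0, 0],
  [0, 0, 0, 0, 0],
  [0, 0, 0, 0, 0],
  [0, -20, 0, 0, 0],
  [0, -40, 0, 0, 0],
  [0, -30, 0, 0, 0],
  [0, 0, -20, 0, 0],
])

```text
t: 26.95
eef_pos: [488.7, 13.1, 276.7]
tcp_rot: [-0.117, 1.565, -0.072]
ft_force: [-0.3, 0.4, -0.3]
opening: 0.867
```

Call:
apply_moves([
  [0, 0, -40, -4, 0],
  [0, 0, -42, -5, 0],
  [0, 0, -42, -5, 0],
  [0, 0, -42, -5, 0],
  [0, 0, -42, -5, 0],
  [0, 0, -42, -5, 0],
  [0, 0, -42, -5, 0],
  [0, 10, -42, -5, 0],
  [0, 10, -40, -5, 0],
  [0, 10, -25, 0, 0],
])

```text
t: 27.95
eef_pos: [460.0, -390.9, 242.4]
tcp_rot: [-1.971, 1.57, -1.929]
ft_force: [0.3, 0.9, -0.6]
opening: 1.003
```

Call:
apply_moves([
  [0, 0, 0, 0, 0],
  [0, 0, 0, 0, 0],
])

```text
t: 28.15
eef_pos: [460.5, -388.1, 242.6]
tcp_rot: [2.221, 1.57, 2.264]
ft_force: [-1.3, -0.4, -0.2]
opening: 0.997
```

Run:
```python
from h import *; import pickle
c=cam('wrist'); pickle.dump(c,open('w5.pkl','wb')); im=c['pixels']
u,v=proj(c,(455,-345,90)); print(u,v); go(441,-345,85,2.5)
u0,v0=max(0,min(360,int(u)-100)),max(0,int(v)-75); print(u0,v0)
cv2.imwrite('pics/w5c.png',cv2.resize(im[v0:v0+150,u0:u0+200,::-1],None,fx=4,fy=4,interpolation=cv2.INTER_CUBIC))
```

```text
280.1 142.9
jaw 2.47 tx [-0.  0. -1.] j6 -0.85 pos [ 460.8 -387.6  243.2] | turn -0.03 shift [158.2  43.4 -17.9]
180 67
```

View pics/w5c.png

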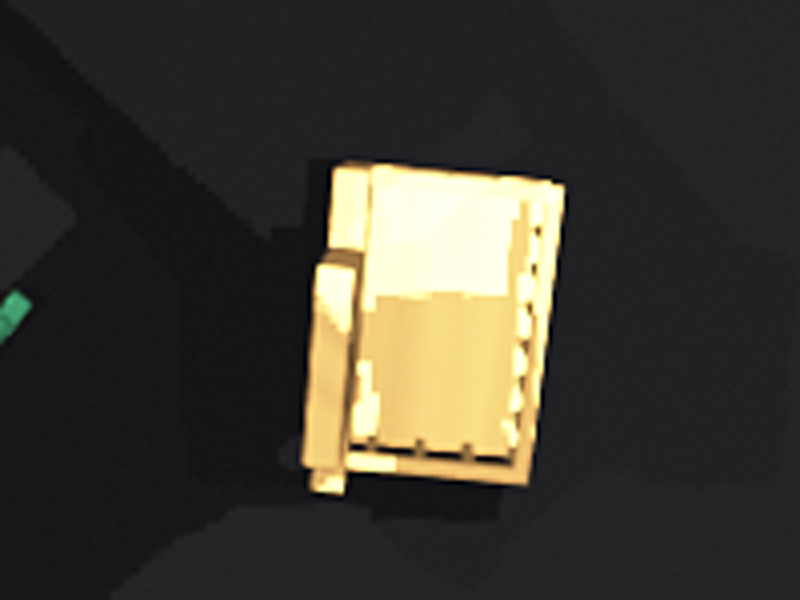

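b3's screen-top corners in this crop are (316,263), (354,263), (343,470) and (303,467).

Run:
```python
from h import *; import pickle
c=pickle.load(open('w5.pkl','rb'))
f=lambda a,b,z: plane(c,180+a/4,67+b/4,z)[:2]
P=np.array([f(316,263,110),f(354,263,110),f(343,470,110),f(303,467,110)]); print(P.round(1),P.mean(0))
Q=np.array([f(564,185,36),f(528,485,36)]); print(Q.round(1))
for e in (P[0]-P[3],P[1]-P[2],Q[0]-Q[1]): print(np.hypot(*e),np.degrees(np.arctan2(e[1],e[0]))-90)
x,y=P.mean(0); go(x,y,85.5,-2)
```

```text
[[ 437.  -334.7]
 [ 445.  -334.4]
 [ 443.9 -379.3]
 [ 435.1 -379. ]] [ 440.2482118  -356.84152372]
[[ 496.1 -319.7]
 [ 492.1 -400.4]]
44.31028047228034 -2.4788673216747696
44.92554255934081 -1.4015669579546284
80.74818371057177 -2.8103226464858153
jaw 2.47 tx [-0.  0. -1.] j6 -0.85 pos [ 460.8 -387.6  243.2] | turn 4.47 shift [157.7  30.  -21.6]
```

Call:
apply_moves([
  [0, 10, 0, 0, 4.6],
  [0, 10, 15, -10.8, 0],
  [0, 10, 15, -10.8, 0],
  [0, 35, 0, 0, 0],
  [0, 35, 0, 0, 0],
  [0, 25, 0, 0, 0],
  [0.4, 20, 0, 0, 0],
  [0.4, 12, 0, 0, 0],
  [0.4, 0, 0, 0, 0],
  [0.4, 0, 0, 0, 0],
])

```text
t: 29.2
eef_pos: [440.8, -357.4, 87.0]
tcp_rot: [-0.796, 1.57, -0.833]
ft_force: [1.2, 0.9, -0.3]
opening: 0.719
```

Run:
```python
from h import *
go(440.2,-356.8,85.2,-2.2)
```

```text
jaw -2.1 tx [ 0.001 -0.001 -1.   ] j6 -0.76 pos [ 440.8 -357.4   87. ] | turn 0.1 shift [ 1.8  0.5 -0.7]
```

Call:
apply_moves([
  [1, 1, 0.5, -0.6, 0],
  [1, 0, 0, 0, 0],
  [1, 0, 0, 0, 0],
  [1, 0, 0, 0, 0],
  [1, 0, 0, 0, 0],
  [1, 0, 0, 0, 0],
  [1, 0, 0, 0, 0],
  [1, 0, 0, 0, 0],
  [1, 0, 0, 0, 0],
  [1, 0, 0, 0, 0],
])

```text
t: 30.2
eef_pos: [439.8, -357.0, 85.0]
tcp_rot: [-2.942, 1.571, -2.98]
ft_force: [0.4, 0.1, -0.8]
opening: 0.085
```

Call:
apply_moves([
  [1, 0, 0, 0, 0],
  [1, 0, 0, 0, 0],
  [1, 0, 0, 0, 0],
])

```text
t: 30.5
eef_pos: [439.7, -356.9, 85.0]
tcp_rot: [2.766, 1.571, 2.729]
ft_force: [-0.4, 0.5, -0.1]
opening: 0.079
```

Call:
apply_moves([
  [1, -20, 0, 0, 0],
  [1, -40, 0, 0, 0],
  [1, -40, 0, 0, 0],
  [1, -40, 0, 0, -4.6],
  [1, 0, 0, 25, 0],
  [1, 0, 25, 35, 0],
  [1, 0, 35, 30, 0],
  [1, 0, 40, 5, 0],
  [1, 0, 40, 0, 0],
  [1, 0, 40, 0, 0],
])

```text
t: 31.5
eef_pos: [526.7, -171.4, 224.7]
tcp_rot: [2.768, 1.57, 2.811]
ft_force: [-0.3, 0.7, -1.1]
opening: 0.083
```

Run:
```python
from h import *
go(541.7,-60.4,204,2.47)
```

```text
jaw 2.47 tx [-0.  0. -1.] j6 -0.48 pos [ 526.7 -171.4  224.7] | turn 0.0 shift [ 20.7 110.2  19.8]
```

Call:
apply_moves([
  [1, 0, 20, 10, 0],
  [1, 0, 35, 9.8, 0],
  [1, 0, 35, 0, 0],
  [1, 10, 20, 0, 0],
  [1, 10, 0, 0, 0],
  [1, 2, 0, 0, 0],
  [1, 0, 0, 0, 0],
  [1, 0, 0, 0, 0],
  [1, 0, 0, 0, 0],
])

```text
t: 32.4
eef_pos: [542.2, -63.1, 203.3]
tcp_rot: [-0.502, 1.57, -0.46]
ft_force: [-1.2, -0.5, -1.4]
opening: 0.081
```

Run:
```python
from h import *
go(541.7,-60.4,200.4,2.47)
```

```text
jaw 2.41 tx [ 0.001 -0.    -1.   ] j6 -0.28 pos [542.2 -63.1 203.3] | turn -0.06 shift [ 2.9  2.7 -0.3]
```

Call:
apply_moves([
  [1, 2.6, 2.5, 0, 0],
  [1, 0, 0, 0, 0],
  [1, 1.3, 0, -5, 0],
  [1, 1.3, 0, -5, 0],
  [1, 1.4, 0, -5, 0],
  [1, 1.3, 0, -5, 0],
  [1, 1.4, 0, -5, 0],
  [1, 1.3, 0, -5, 0],
  [1, 0, 0, 0, 0],
  [1, 0, 0, 0, 0],
])

```text
t: 33.4
eef_pos: [512.0, -61.2, 192.5]
tcp_rot: [-0.472, 1.57, -0.429]
ft_force: [1.0, -0.0, -0.7]
opening: 0.084
```

Call:
apply_moves([
  [1, 1.3, 0, -5, 0],
  [1, 1.4, 0, -5, 0],
  [1, 1.3, 0, -5, 0],
  [1, 1.0, 0, -4, 0],
  [1, 0.3, 0, -1.5, 0],
  [1, 0.2, 0, -0.5, 0],
  [1, 0, 0, 0, 0],
  [1, 0, 0, 0, 0],
])

```text
t: 34.2
eef_pos: [491.8, -62.0, 187.2]
tcp_rot: [-0.108, 1.569, -0.065]
ft_force: [4.6, 1.8, -1.8]
opening: 0.083
```

Call:
apply_moves([
  [1, 1.4, 0, 0, 0],
  [1, 1.4, 0, 0, 0],
  [1, 0, 0, 0, 0],
  [1, 0, 0, 0, 0],
])

```text
t: 34.6
eef_pos: [491.8, -62.2, 184.5]
tcp_rot: [-0.283, 1.568, -0.241]
ft_force: [5.9, 0.9, 2.2]
opening: 0.087
```

Call:
apply_moves([
  [0, 0, 0, 0, 0],
  [0, 0, 0, 0, 0],
  [0, 0, 0, 0, 0],
  [0, 0, 0, 0, 0],
  [0, 0, 0, 0, 0],
  [0, 0, 0, 0, 0],
  [0, -20, 0, 0, 0],
  [0, -40, 0, 0, 0],
  [0, -40, 0, 0, 0],
  [0, 0, 20, 0, 0],
])

```text
t: 35.6
eef_pos: [491.7, -43.2, 288.6]
tcp_rot: [-0.312, 1.563, -0.271]
ft_force: [0.4, 0.3, -0.8]
opening: 0.865
```

Call:
apply_moves([
  [0, 0, 40, -3, 0],
  [0, 0, 40, -3, 0],
  [0, 0, 40, -3, 0],
  [0, 0, 40, -3, 0],
  [0, 0, 40, -3, 0],
  [0, 0, 40, -3, 0],
  [0, 10, 40, -3, 0],
  [0, 10, 30, -3, 0],
  [0, 10, 10, 0, 0],
  [0, 10, 0, 0, 0],
])

```text
t: 36.6
eef_pos: [452.1, 277.3, 243.3]
tcp_rot: [-2.242, 1.57, -2.197]
ft_force: [-0.7, 0.5, 0.6]
opening: 1.001
```

Call:
apply_moves([
  [0, 0, 0, 0, 0],
  [0, 0, 0, 0, 0],
])

```text
t: 36.8
eef_pos: [452.7, 275.5, 244.1]
tcp_rot: [-2.219, 1.57, -2.178]
ft_force: [0.6, 0.3, -0.2]
opening: 1.001
```

Run:
```python
from h import *; import pickle
c=cam('wrist'); pickle.dump(c,open('w6.pkl','wb')); im=c['pixels']
u,v=proj(c,(449,320,60)); print(u,v); go(449,320,85,2.5)
u0,v0=max(0,int(u)-90),max(0,int(v)-90); print(u0,v0)
cv2.imwrite('pics/w6c.png',cv2.resize(im[v0:v0+180,u0:u0+180,::-1],None,fx=3.3,fy=3.3,interpolation=cv2.INTER_CUBIC))
cam('scene','s2.png')
```

```text
282.2 137.2
jaw 2.38 tx [ 0. -0. -1.] j6 0.38 pos [452.8 275.6 244.5] | turn -0.12 shift [159.5  44.5  -2. ]
192 47
```

View pics/w6c.png

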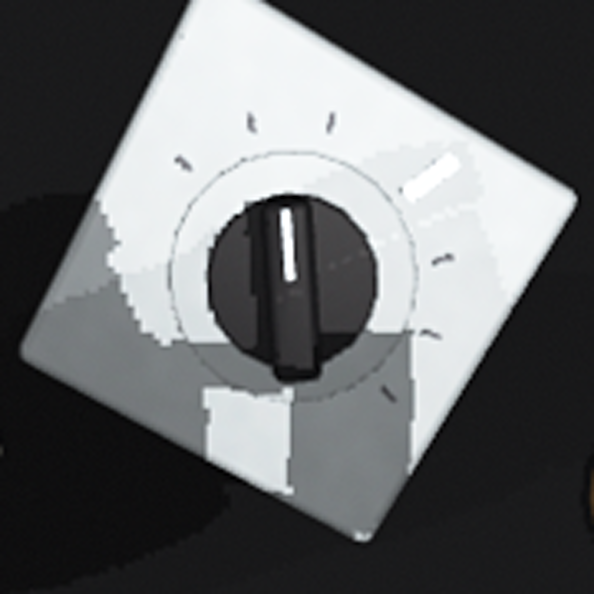

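View pics/s2.png

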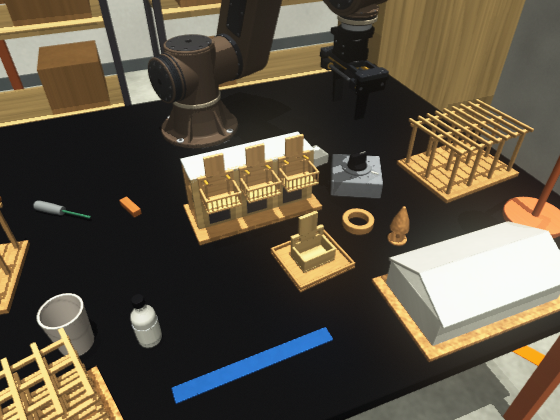

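All three railed balconies hang on the facade and the old one is upright in the tray. The dial pointer points up at crop (288,205), with the disc centre at (292,282). The mark is at (431,175), clockwise of the pointer.

Run:
```python
from h import *; import pickle
c=pickle.load(open('w6.pkl','rb'))
f=lambda a,b,z: plane(c,192+a/3.3,47+b/3.3,z)[:2]
for z in (52,58): print(z,'disc edges',f(207,282,z),f(377,282,z),'ctr',f(292,282,z),'top/bot',f(292,195,z))
C=(f(207,282,58)+f(377,282,58))/2
k=f(431,175,51); print('mark',k,np.hypot(*(k-C)),np.degrees(np.arctan2(*(k-C)[::-1])))
for z in (82,90):
    a,b=f(287,208,z),f(293,280,z); e=a-b; print('line',a,b,np.hypot(*e),np.degrees(np.arctan2(e[1],e[0])))
    a,b=f(288,200,z),f(298,365,z); e=a-b; print('bar',a,b,(a+b)/2,np.hypot(*e),np.degrees(np.arctan2(e[1],e[0])))
```

```text
52 disc edges [421.08089746 322.71923055] [473.17411688 324.84630958] ctr [447.1303185  323.78288485] top/bot [446.12240455 349.47475282]
58 disc edges [421.54051874 323.34022674] [472.74141007 325.43087008] ctr [447.14372758 324.38566124] top/bot [446.15307864 349.63744169]
mark [487.45392041 356.90347324] 51.79333796246186 38.890934477009615
line [445.03617075 346.78763574] [447.45575546 327.36005197] 19.577676092899388 97.09927754088592
bar [445.23007514 348.92133709] [449.83374678 303.45285777] [447.53191096 326.18709743] 45.70094533873447 95.78148011201364
line [445.10803313 347.0919934 ] [447.46717997 328.14968373] 19.088652894089154 97.09927754088618
bar [445.29709406 349.17239785] [449.78577237 304.83965808] [447.54143321 327.00602797] 44.559399101471456 95.78148011201358
```

Call:
apply_moves([
  [0.2, 10, 0, 0, -3.9],
  [0.2, 20, 24, 0, 0],
  [0.2, 20, 24.7, 0, 0],
  [0.2, 35, 0, 0, 0],
  [0.2, 35, 0, 0, 0],
  [0.2, 20, 0, 0, 0],
  [0.2, 15, 0, 0, 0],
  [0.2, 0, 0, 0, 0],
  [0.2, 0, 0, 0, 0],
  [0.2, 0, 0, 0, 0],
])

```text
t: 37.9
eef_pos: [447.6, 325.1, 90.3]
tcp_rot: [0.34, 1.569, 0.451]
ft_force: [0.9, -0.1, 1.0]
opening: 0.798
```

Run:
```python
from h import *
go(447.2,324,71,6.3); print(status.state()['ft_force'])
```

```text
jaw 6.34 tx [ 0.002  0.001 -1.   ] j6 0.4 pos [447.6 325.1  90.3] | turn 0.04 shift [19.3 -1.  -0.5]
[ 0.93687466 -0.10124979  1.02846163]
```

Call:
apply_moves([
  [0.2, 8, -1, -0.5, 0],
  [0.2, 6, 0, 0, 0],
  [0.2, 3, 0, 0, 0],
  [0.2, 0, 0, 0, 0],
  [1, 0, 0, 0, 0],
  [1, 0, 0, 0, 0],
  [1, 0, 0, 0, 0],
  [1, 0, 0, 0, 0],
  [1, 0, 0, 0, 0],
  [1, 0, 0, 0, 0],
])

```text
t: 38.9
eef_pos: [448.4, 324.5, 72.5]
tcp_rot: [0.272, 1.566, 0.383]
ft_force: [9.1, 1.3, -3.8]
opening: 0.532
```

Call:
apply_moves([
  [1, 0, 0, 0, 0],
  [1, 0, 0, 0, 0],
  [1, 0, 0, 0, 0],
  [1, 0, 0, 0, 0],
  [1, 0, 0, 0, 0],
  [1, 0, 0, 0, 0],
])

```text
t: 39.5
eef_pos: [448.4, 324.5, 72.5]
tcp_rot: [0.271, 1.567, 0.382]
ft_force: [8.4, 0.2, -3.0]
opening: 0.527
```

The fingers closed to 50 mm, so they hold the disc rather than the bar. I'll open and raise about 9 mm.

Call:
apply_moves([
  [0.2, 0, 0, 0, 0],
  [0.2, 0, 0, 0, 0],
  [0.2, 0, 0, 0, 0],
  [0.2, -9, 0, 0, 0],
  [0.2, 0, 0, 0, 0],
  [1, 0, 0, 0, 0],
  [1, 0, 0, 0, 0],
  [1, 0, 0, 0, 0],
  [1, 0, 0, 0, 0],
  [1, 0, 0, 0, 0],
])

```text
t: 40.5
eef_pos: [446.5, 324.0, 81.0]
tcp_rot: [-2.208, 1.571, -2.097]
ft_force: [-0.5, -0.2, 0.0]
opening: 0.436
```

Call:
apply_moves([
  [1, 0, 0, 0, 0],
  [1, 0, 0, 0, 0],
  [1, 0, 0, 0, 0],
  [1, 0, 0, 0, 0],
  [1, 0, 0, 0, 0],
  [1, 0, 0, 0, 0],
  [1, 0, 0, 0, 0],
  [1, 0, 0, 0, 0],
])

```text
t: 41.3
eef_pos: [448.4, 324.3, 81.2]
tcp_rot: [0.19, 1.567, 0.301]
ft_force: [9.8, -0.4, -5.2]
opening: 0.145
```

Call:
apply_moves([
  [1, 0, 0, 1.8, 0],
  [1, 0, 0, 0, 6.3],
  [1, 0, 0, 0, 6.3],
  [1, 0, 0, 0, 6.3],
  [1, 0, 0, 0, 6.3],
  [1, 0, 0, 0, 6.3],
  [1, 0, 0, 0, 6.3],
  [1, 0, 0, 0, 6.3],
  [1, 0, 0, 0, 6.3],
  [1, 0, 0, 0, 6.7],
])

```text
t: 42.3
eef_pos: [448.1, 324.5, 81.2]
tcp_rot: [-2.925, 1.57, 2.468]
ft_force: [-2.2, 3.1, 1.5]
opening: 0.147
```

Call:
apply_moves([
  [1, 0, 0, 0, 0],
  [1, 0, 0, 0, 0],
])

```text
t: 42.5
eef_pos: [448.1, 324.5, 81.2]
tcp_rot: [-3.086, 1.57, 2.315]
ft_force: [-2.5, 4.2, 3.0]
opening: 0.145
```

Run:
```python
from h import *
go(447.2,324,71,-50.8); print(status.state()['ft_force'],status.state()['moment'])
```

```text
jaw -50.55 tx [-0.  0. -1.] j6 1.39 pos [448.1 324.5  81.2] | turn 0.25 shift [10.2 -1.  -0.2]
[-2.4953615   4.18967156  3.03747588] [0.77927639 0.54664632 0.00832992]
```

Call:
apply_moves([
  [0.2, 0, 0, 0, 0],
  [0.2, 0, 0, 0, 0],
  [0.2, 0, 0, 0, 0],
  [0.2, 0, 0, 0, 0],
  [0.2, 0, 0, 0, 0],
  [0.2, -20, 0, 0, 0],
  [0.2, -40, 0, 0, 0],
  [0.2, -40, 0, 0, 0],
  [0.2, -40, 0, 0, 0],
  [0.2, -20, -40, 0, 0],
])

```text
t: 43.5
eef_pos: [419.9, 300.4, 244.0]
tcp_rot: [1.367, 1.565, 0.482]
ft_force: [0.6, -1.5, 0.4]
opening: 0.797
```

Call:
apply_moves([
  [0, 0, 0, 0, 0],
  [0, 0, 0, 0, 0],
  [0, 0, 0, 0, 0],
])

```text
t: 43.8
eef_pos: [417.7, 299.0, 240.6]
tcp_rot: [-1.543, 1.57, -2.428]
ft_force: [1.3, 0.1, 0.2]
opening: 0.977
```

Run:
```python
from h import *; import pickle
c=cam('wrist'); pickle.dump(c,open('w7.pkl','wb')); im=c['pixels']
u,v=proj(c,(448,324,65)); print(u,v)
u0,v0=max(0,int(u)-90),max(0,int(v)-90); print(u0,v0)
cv2.imwrite('pics/w7c.png',cv2.resize(im[v0:v0+180,u0:u0+180,::-1],None,fx=3.3,fy=3.3,interpolation=cv2.INTER_CUBIC))
s=cam('scene'); cv2.imwrite('pics/s3.png',cv2.resize(s['pixels'][110:310,150:420,::-1],None,fx=2.9,fy=2.9,interpolation=cv2.INTER_CUBIC))
```

```text
283.3 142.2
193 52
```

View pics/w7c.png

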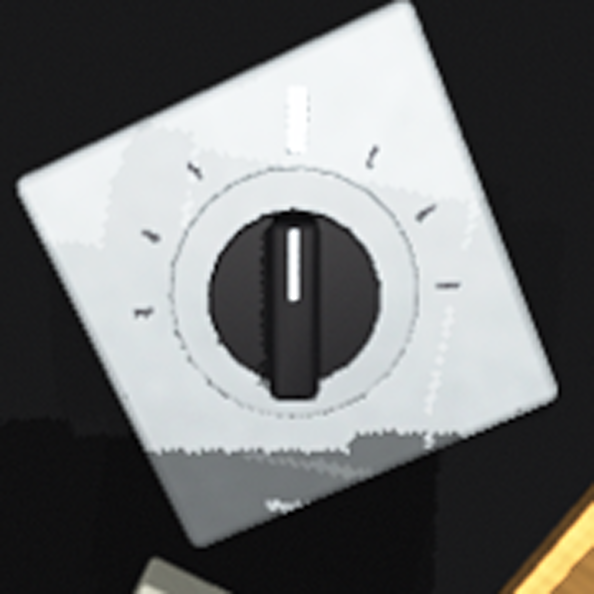

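View pics/s3.png

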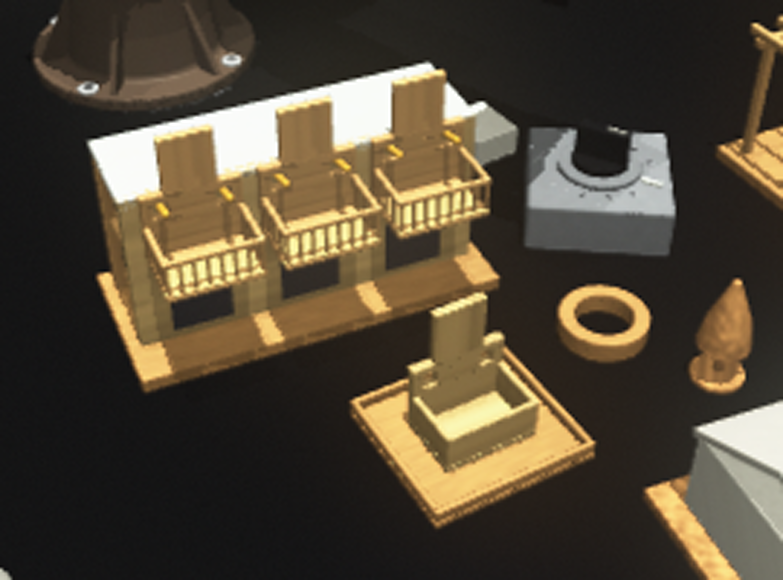

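The pointer line at (293,230–300) lines up with the mark at (297,85–153). All three balconies sit level and flush with pins showing through their holes, and the old one is upright in the tray.

Run:
```python
from h import *
print(status.state()['ft_force'].round(1)); print(env.job_done())
```

```text
[ 0.2  0.7 -0.3]
the job is handed in; nothing more can be done
None
```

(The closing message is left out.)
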